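# Pinned lid onto the fruit box

### The job

Put the lid that fits onto the open wooden box with the lemon in it: both of the lid's holes go over the box's two pins, and the lid lies flat on the rim all round. Let go of it, and leave the other, shorter lid where it lies.

Things in the scene. Friction and masses are not known exactly. Their poses are not given: they have to be found in the camera images.
- fruit_box: Open pale-wood box, 160 x 90 mm, rim 72 mm above the worktop, a lemon inside below the rim; stands fast. A round dowel pin stands upright on the middle of each short end, at x = +60 and -60 mm, y = 0: 12 mm thick, 20 mm high above the rim, the upper 8 mm tapering to 5 mm. Origin: centre of the underside, on the worktop; x along its length, z up.
- long_lid: The lid that fits: pale-wood board 160 x 90 x 12 mm, 0.2 kg, flat on the worktop, 22 mm through holes at x = +60 and -60 mm, y = 0. Mid-board stands a grip bar 50 mm long (x), 16 mm wide (y), 12 to 52 mm above the underside. Origin: centre of the underside; x along its length, z up. Either end fits either pin. Seated: origin 72 mm above the box's origin.
- short_lid: Another box's lid, to be left alone: same wood, width, thickness and grip, but only 120 mm long (120 x 90 x 12 mm), its 22 mm holes 80 mm apart, so it does not fit. Flat on the worktop; which lid lies left and which right changes. Origin: centre of the underside; x along its length, z up.

How it is judged:
By the outcome, as a careful person would: the job done as asked, in the order asked, and still so for the second after the job is handed in, with the robot touching nothing.
It also fails if it takes over 38 s, if anything falls off the work surface, if the arm or the gripper's body presses on something with over 40 N, if the wrist force passes 120 N, or if a joint passes its speed limit or range.

### The arm

A 7-joint arm with a two-finger parallel gripper is mounted at the origin on a cart in front of the work surface, level with it; the furniture and walls round the work are solid. World frame = base frame: x ahead of the robot, y to its left, z up, the work surface at z = 0. Lengths are in m, angles in rad, forces in N, time in s.
With the tool pointing down it reaches from about 0.425 to 0.875 m from the base axis. Payload 8.4 kg.
Tool frame: the origin (TCP) lies at the very end of the fingers, on their centre line; the grasp point (between the pads) lies 19 mm behind it; z points along the fingers, y is the line along which they close (so a half turn about z gives the same grasp; the last joint's range is limited). The gripper opens to 85 mm and grips with 20 to 120 N. Pads are 22 mm wide; open, the fingers measure 114 mm over their backs; the gripper's body (76 mm by 85 mm) begins 54 mm behind the grasp point. The pads swing forward as they close: fully open they stand 13 mm farther back than shut.
Start: joints at [-0.099, 0.333, 0.04, 1.465, -0.013, 1.343, -0.059], TCP at [0.65, -0, 0.231] pointing down, gripper open.
Joint ranges: [-2.58, 2.58], [-0.38, 2.09], [-1.3, 1.39], [0.25, 2.4], [-1.5, 4.64], [0.08, 2.09], [-2.65, 2.65]. Speed limits (rad/s): [2.22, 2.22, 2.79, 2.79, 3.14, 3.14, 3.14].

### API

Orientations are given as [roll, pitch, yaw] about the fixed x, y, z axes, in that order (R = Rz(yaw) Ry(pitch) Rx(roll)).
In Python, from rig import arm, vision, job gives the robot as it stands.
- The arm moves only by the tool jog_arm, never from a script. Its argument "targets" is a list of rows, each an object with "linear": the shift along the tool's x, y, z in cm, a list of three; "twist": the turn, a rotation vector about the tool's x, y, z in degrees, a list of three; "fingers": the closure in counts, from 0 (fully open) to 255 (shut). A call has 1 to 12 rows; each row shifts and turns the commanded pose from where the row before left it, along the tool's axes as they then stand; what a row does not reach is not made up. A row lasts 1/12 s, in which the tool goes at most 41.7 mm and 7.16 degrees, less where a joint would pass 70% of its speed; a pose out of reach is approached as far as the arm can. A call with a gripper value outside its range is refused whole. The fingers move at their own pace and stop on an object; "force" is the grip in N (left out, the last holds). Time passes only in rows, so rows that do not move let the fingers close. It gives the time, the measured TCP pose, the force, the opening and the grip force at its end, in the units of the state.
- arm.observe(): the state, without advancing time (a new reading comes with each control period).
- vision.get_image(name): name is "scene" or "side" or "wrist"; returns a dict with "pixels" (420x560x3 uint8, red, green, blue), "z_map" (420x560 float32, m along the optical axis (not along the pixel's ray), 0 where there is no reading), "intrinsics" (3x3 intrinsics, pixels), "camera_from_world" (4x4, takes a point from world to camera coordinates). Camera axes: x right, y up, looking along -z (the intrinsics and any distortion apply to the point x, -y, -z); pixel columns grow to the right and rows downward; lengths in m; the calibration is good to about 2 mm. A picture is of the moment at which its call begins.
- job.finish_job(): hands the job in; it is judged then, once.
The state is a dict: "clock": time; "q": joint angles; "qd": joint speeds; "joint_torque": joint torques, N m; "eef_pos": TCP position; "tool_rot": TCP orientation; "contact_force": force on the tool from outside, world axes, zero at the start; "torque": the same for the moment, N m; "width": finger opening in m; "grasp_force": force on a finger pad.
Only numpy, scipy, OpenCV 4.12 (cv2) and the standard library are available. Lean on these libraries where they do the work, as an engineer would, in place of code of your own. Each camera call takes 0.05 s, during which the arm holds its last target. There are 200 camera calls.

## Working session

There is one attempt and no reset: what is moved stays moved. The work goes in short steps, Python scripts to look and compute and a tool call to move; the robot and the scene stay as the last step left them, time stands still between calls to the robot, and variables do not carry over. Pictures are saved under pics/ and viewed, at most 10 in all, crops included, and the job is handed in when it is done.

Besides the shell and the picture viewer there is one more tool, called after "Call:" as name(argument=value, ...) on one line, values as JSON. jog_arm: Moves the arm, as the interface text tells. Its arguments: {"type":"object","properties":{"targets":{"type":"array","items":{"type":"object","properties":{"linear":{"type":"array","items":{"type":"number"}},"twist":{"type":"array","items":{"type":"number"}},"fingers":{"type":"number"}}}},"force":{"type":"number"}},"required":["targets"]}

```bash
mkdir -p pics; cat > h.py <<'E'
import numpy as np, cv2
from rig import arm, vision, job
def world(im):
    K=im["intrinsics"];z=im["z_map"].astype(float);h,w=z.shape
    v,u=np.mgrid[:h,:w]
    P=np.stack([(u-K[0,2])/K[0,0]*z,-(v-K[1,2])/K[1,1]*z,-z,np.ones_like(z)],-1)
    W=P@np.linalg.inv(im["camera_from_world"]).T
    W=W[...,:3];W[z<=0]=np.nan
    return W
def save(im,n): cv2.imwrite(f"pics/{n}.png",im["pixels"][...,::-1])
E
python3 - <<'E'
from h import *
for n in ["scene","wrist"]:
    im=vision.get_image(n);save(im,n+"0");np.savez(n+"0.npz",**im)
s=arm.observe();print(s)
a=cv2.imread("pics/scene0.png");b=cv2.imread("pics/wrist0.png")
cv2.imwrite("pics/both0.png",cv2.resize(np.vstack([a,b]),(400,600)))
E
```

```text
{'clock': 0.1, 'q': array([-0.0992296 ,  0.333861  ,  0.03988826,  1.46617473, -0.01340265,
        1.34330824, -0.05850878]), 'qd': array([-0.00036149, -0.00091708, -0.0007337 , -0.00264938, -0.00036638,
        0.00066195,  0.00153105]), 'joint_torque': array([ 3.76442753e-03, -6.60015249e+01,  1.37005594e+00, -4.06471324e+01,
        1.68957113e-02,  9.04385961e-03,  1.07212072e-04]), 'eef_pos': array([ 6.49587733e-01, -1.41561598e-05,  2.30500963e-01]), 'tool_rot': array([-3.14011095e+00,  1.02017140e-04,  1.57078701e+00]), 'contact_force': array([-0.07571839, -0.14419992,  0.4224102 ]), 'torque': array([ 0.01901808, -0.03562984, -0.02059504]), 'grasp_force': 0.0, 'width': 0.08552593801708584}
```

View pics/scene0.png

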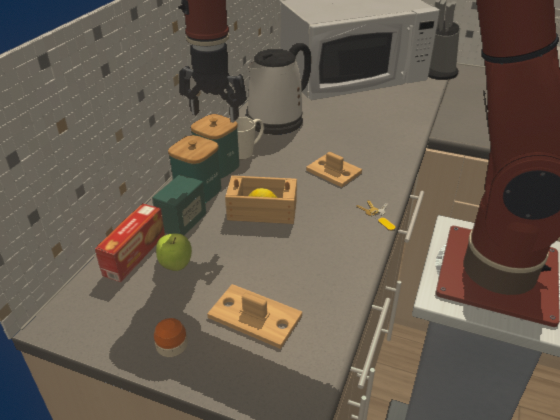

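View pics/wrist0.png

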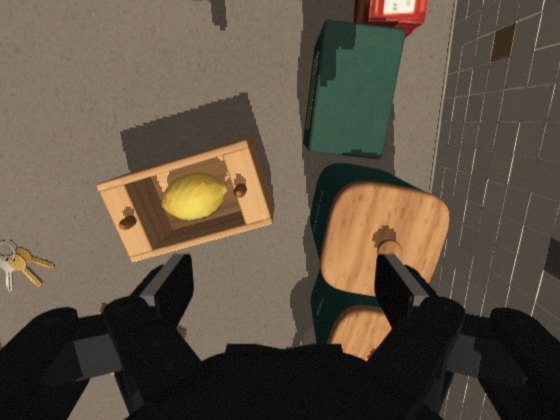

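The scene picture shows the box at about (262,200), one lid at (255,315) and a smaller-looking one at (334,169). The wrist picture shows the box with its pins at (127,222) and (240,190). Next I'll measure these from depth.

```bash
python3 - <<'E'
from h import *
im=dict(np.load("scene0.npz"));W=world(im)
hsv=cv2.cvtColor(im["pixels"],cv2.COLOR_RGB2HSV)
def rect(m,name):
    p=W[m][:,:2]; r=cv2.minAreaRect((p*1000).astype(np.float32)); print(name,m.sum(),r, "z",np.nanmedian(W[m][:,2]))
def win(r0,r1,c0,c1):
    m=np.zeros(W.shape[:2],bool);m[r0:r1,c0:c1]=1;return m
z=W[...,2]
for n,w in (("front",win(280,350,200,310)),("back",win(145,195,298,370))):
    m=w&(z>.006)&(z<.018); m=cv2.morphologyEx(m.astype(np.uint8),cv2.MORPH_OPEN,np.ones((3,3)))>0
    rect(m,n)
    g=w&(z>.045)&(z<.06); rect(g,n+" grip")
m=win(170,225,220,305)&(z>.066)&(z<.078);rect(m,"box scene")
im=dict(np.load("wrist0.npz"));W=world(im);z=W[...,2]
m=win(130,270,90,280)&(z>.066)&(z<.078);rect(m,"box wrist")
for n,w in (("p1",win(205,240,110,145)),("p2",win(175,205,225,255))):
    m=w&(z>.084)&(z<.1);print(n,m.sum(),np.nanmean(W[m],0) if m.any() else np.nanmax(z[w]))
print(im["camera_from_world"])
E
```

```text
front 2526 ((432.8363342285156, 298.1487731933594), (93.89833068847656, 162.74644470214844), 83.74327087402344) z 0.012264337830590277
front grip 203 ((432.50665283203125, 300.04217529296875), (17.903568267822266, 50.139244079589844), 84.6375732421875) z 0.05141955465366299
back 676 ((439.18994140625, -246.69667053222656), (97.53336334228516, 124.89403533935547), 69.59754943847656) z 0.012330933354322893
back grip 89 ((440.0838623046875, -244.17669677734375), (19.56061553955078, 49.65595245361328), 70.83072662353516) z 0.05106224580391294
box scene 881 ((549.2161254882812, -14.57354736328125), (159.54295349121094, 98.43729400634766), 16.541975021362305) z 0.07185893353129391
box wrist 6140 ((547.9537353515625, -16.863372802734375), (160.1958770751953, 90.29288482666016), 16.1629695892334) z 0.07140615770634176
p1 104 [ 0.49205742 -0.03224808  0.08812976]
p2 104 [0.6061712  0.00094541 0.08819351]
[[ 9.99999204e-01 -3.19235467e-04 -1.22047332e-03 -6.48478124e-01]
 [-2.46368567e-05  9.62325818e-01 -2.71898914e-01  3.56757752e-02]
 [ 1.26129276e-03  2.71898728e-01  9.62325044e-01 -3.77796439e-01]
 [ 0.00000000e+00  0.00000000e+00  0.00000000e+00  1.00000000e+00]]
```

The front lid is the long one (163 mm). Its centre is at (0.433, 0.299) and its axis lies at about -6°. The box centre is at (0.549, -0.016) and its axis at 16.2°. I'll move above the lid and then turn.

Call:
jog_arm(targets=[{"linear": [2.5, -1.8, 0], "fingers": 0}, {"linear": [2.5, -1.8, 0]}, {"linear": [2.5, -1.8, 0]}, {"linear": [2.5, -1.8, 0]}, {"linear": [2.5, -1.8, 0]}, {"linear": [2.5, -1.8, 0]}, {"linear": [2.5, -1.8, 0]}, {"linear": [2.5, -1.8, 0]}, {"linear": [2.5, -1.8, 0]}, {"linear": [2.5, -1.8, 0]}, {"linear": [2.5, -1.8, 0]}, {"linear": [2.5, -1.8, 0]}])

```text
schema error: expected keys linear, twist, fingers
```

Call:
jog_arm(targets=[{"twist": [0, 0, -7]}, {"twist": [0, 0, -7]}, {"twist": [0, 0, -7]}, {"twist": [0, 0, -7]}, {"twist": [0, 0, -7]}, {"twist": [0, 0, -7]}, {"twist": [0, 0, -7]}, {"twist": [0, 0, -7]}, {"twist": [0, 0, -7]}, {"twist": [0, 0, -7]}, {"twist": [0, 0, -7]}, {"twist": [0, 0, -7]}])

```text
schema error: expected keys linear, twist, fingers
```

```bash
python3 - <<'E'
from h import *
im=vision.get_image("wrist");save(im,"w1");np.savez("w1.npz",**im);s=arm.observe()
W=world(im);z=W[...,2]
ok=(W[...,0]<.56)&(W[...,1]>.18)&(W[...,1]<.4)
for n,a,b in (("board",.006,.018),("grip",.046,.058)):
    m=(ok&(z>a)&(z<b)).astype(np.uint8);k,l,st,c=cv2.connectedComponentsWithStats(m)
    i=1+st[1:,4].argmax();m=l==i
    print(n,m.sum(),st[i],cv2.minAreaRect((W[m][:,:2]*1000).astype(np.float32)),np.median(z[m]))
print(s["clock"],s["q"],s["eef_pos"],s["tool_rot"],s["contact_force"],s["width"])
E
```

```text
Traceback (most recent call last):
ValueError: attempt to get argmax of an empty sequence
```

View pics/w1.png

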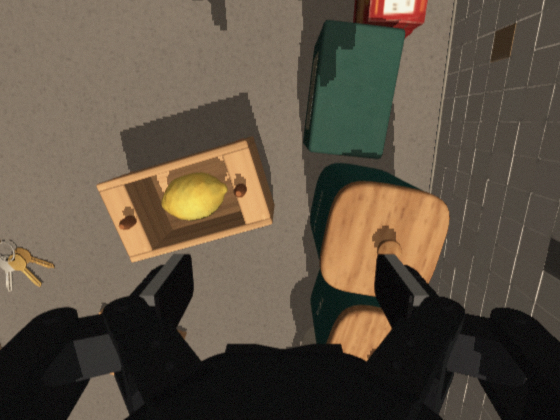

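The calls were refused because every row needs all three keys, so the arm has not moved and the picture is unchanged (box pins still at (127,222) and (240,190)). I'll send them again with full rows.

Call:
jog_arm(targets=[{"linear": [2.5, -1.8, 0], "twist": [0, 0, 0], "fingers": 0}, {"linear": [2.5, -1.8, 0], "twist": [0, 0, 0], "fingers": 0}, {"linear": [2.5, -1.8, 0], "twist": [0, 0, 0], "fingers": 0}, {"linear": [2.5, -1.8, 0], "twist": [0, 0, 0], "fingers": 0}, {"linear": [2.5, -1.8, 0], "twist": [0, 0, 0], "fingers": 0}, {"linear": [2.5, -1.8, 0], "twist": [0, 0, 0], "fingers": 0}, {"linear": [2.5, -1.8, 0], "twist": [0, 0, 0], "fingers": 0}, {"linear": [2.5, -1.8, 0], "twist": [0, 0, 0], "fingers": 0}, {"linear": [2.5, -1.8, 0], "twist": [0, 0, 0], "fingers": 0}, {"linear": [2.5, -1.8, 0], "twist": [0, 0, 0], "fingers": 0}, {"linear": [2.5, -1.8, 0], "twist": [0, 0, 0], "fingers": 0}, {"linear": [2.5, -1.8, 0], "twist": [0, 0, 0], "fingers": 0}])

```text
clock: 1.15
eef_pos: [0.4328, 0.301, 0.2312]
tool_rot: [-3.141, 0.0, 1.571]
contact_force: [-0.4, 0.6, 1.4]
width: 0.0855
grasp_force: 0.0
```

Call:
jog_arm(targets=[{"linear": [0, 0, 0], "twist": [0, 0, -7], "fingers": 0}, {"linear": [0, 0, 0], "twist": [0, 0, -7], "fingers": 0}, {"linear": [0, 0, 0], "twist": [0, 0, -7], "fingers": 0}, {"linear": [0, 0, 0], "twist": [0, 0, -7], "fingers": 0}, {"linear": [0, 0, 0], "twist": [0, 0, -7], "fingers": 0}, {"linear": [0, 0, 0], "twist": [0, 0, -7], "fingers": 0}, {"linear": [0, 0, 0], "twist": [0, 0, -7], "fingers": 0}, {"linear": [0, 0, 0], "twist": [0, 0, -7], "fingers": 0}, {"linear": [0, 0, 0], "twist": [0, 0, -7], "fingers": 0}, {"linear": [0, 0, 0], "twist": [0, 0, -7], "fingers": 0}, {"linear": [0, 0, 0], "twist": [0, 0, -7], "fingers": 0}, {"linear": [0, 0, 0], "twist": [0, 0, -7], "fingers": 0}])

```text
clock: 2.15
eef_pos: [0.4338, 0.2999, 0.2311]
tool_rot: [-3.141, -0.0, 3.043]
contact_force: [0.4, -0.1, -0.3]
width: 0.0852
grasp_force: 0.0
```

```bash
cat > m1.py <<'E'
from h import *
import sys
n=sys.argv[1]
im=vision.get_image("wrist");save(im,n);np.savez(n+".npz",**im);s=arm.observe()
print(s["clock"],s["q"],s["eef_pos"],s["tool_rot"],s["contact_force"],s["width"])
W=world(im);z=W[...,2]
ok=(W[...,0]<.56)&(W[...,1]>.18)&(W[...,1]<.4)
for n,a,b in (("board",.006,.018),("grip",.046,.058)):
    m=(ok&(z>a)&(z<b)).astype(np.uint8);k,l,st,c=cv2.connectedComponentsWithStats(m)
    i=1+st[1:,4].argmax();m=l==i
    print(n,m.sum(),st[i],cv2.minAreaRect((W[m][:,:2]*1000).astype(np.float32)),np.median(z[m]))
E
python3 m1.py w2
```

```text
2.2 [-0.42104665  0.10154465 -0.28650317  1.74898886  0.02973262  1.29575717
  0.76720367] [0.43386166 0.29985705 0.23109047] [-3.14128254e+00 -3.54756050e-04  3.05224337e+00] [-0.58245806 -0.40405456  0.25895336] 0.08563851194942203
board 8808 [ 243  107   80  133 8808] ((431.36688232421875, 297.004150390625), (90.08050537109375, 160.36264038085938), 83.50360870361328) 0.011636148101523691
grip 641 [275 160  15  46 641] ((431.058349609375, 297.5401916503906), (15.04780101776123, 49.50606918334961), 83.96994018554688) 0.05113517065738993
```

View pics/w2.png

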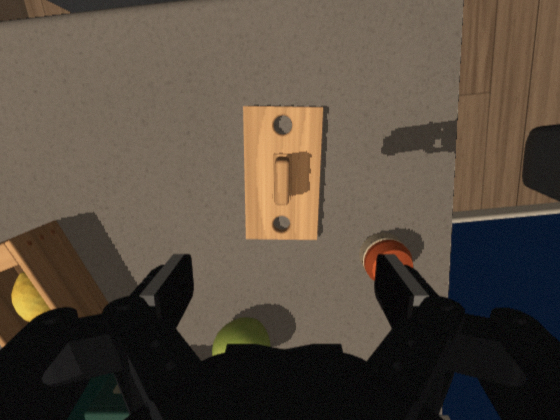

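The picture shows the long lid at (283,172), with its grip bar at (281,180), in line with the fingers and clear of the apple and the muffin. I'll correct by 2-3 mm, descend and grip.

Call:
jog_arm(targets=[{"linear": [0.25, -0.25, 0], "twist": [0, 0, 1.2], "fingers": 0}, {"linear": [0, 0, 3], "twist": [0, 0, 0], "fingers": 0}, {"linear": [0, 0, 3], "twist": [0, 0, 0], "fingers": 0}, {"linear": [0, 0, 3], "twist": [0, 0, 0], "fingers": 0}, {"linear": [0, 0, 3], "twist": [0, 0, 0], "fingers": 0}, {"linear": [0, 0, 3], "twist": [0, 0, 0], "fingers": 0}, {"linear": [0, 0, 2.5], "twist": [0, 0, 0], "fingers": 0}, {"linear": [0, 0, 1.8], "twist": [0, 0, 0], "fingers": 0}, {"linear": [0, 0, 1.2], "twist": [0, 0, 0], "fingers": 0}, {"linear": [0, 0, 0.7], "twist": [0, 0, 0], "fingers": 0}, {"linear": [0, 0, 0], "twist": [0, 0, 0], "fingers": 0}, {"linear": [0, 0, 0], "twist": [0, 0, 0], "fingers": 0}])

```text
clock: 3.2
eef_pos: [0.4316, 0.298, 0.0199]
tool_rot: [3.141, 0.0, 3.014]
contact_force: [-0.2, -0.2, -0.2]
width: 0.0854
grasp_force: 0.0
```

Call:
jog_arm(targets=[{"linear": [0, 0, 0], "twist": [0, 0, 0], "fingers": 255}, {"linear": [0, 0, 0], "twist": [0, 0, 0], "fingers": 255}, {"linear": [0, 0, 0], "twist": [0, 0, 0], "fingers": 255}, {"linear": [0, 0, 0], "twist": [0, 0, 0], "fingers": 255}, {"linear": [0, 0, 0], "twist": [0, 0, 0], "fingers": 255}, {"linear": [0, 0, 0], "twist": [0, 0, 0], "fingers": 255}, {"linear": [0, 0, 0], "twist": [0, 0, 0], "fingers": 255}, {"linear": [0, 0, 0], "twist": [0, 0, 0], "fingers": 255}, {"linear": [0, 0, 0], "twist": [0, 0, 0], "fingers": 255}, {"linear": [0, 0, 0], "twist": [0, 0, 0], "fingers": 255}, {"linear": [0, 0, 0], "twist": [0, 0, 0], "fingers": 255}, {"linear": [0, 0, 0], "twist": [0, 0, 0], "fingers": 255}], force=60)

```text
clock: 4.2
eef_pos: [0.4315, 0.298, 0.0197]
tool_rot: [3.141, 0.0, 3.016]
contact_force: [-0.6, -0.3, 5.6]
width: 0.0153
grasp_force: 60.1
```

Call:
jog_arm(targets=[{"linear": [0, 0, -1], "twist": [0, 0, 0], "fingers": 255}, {"linear": [0, 0, -2], "twist": [0, 0, 0], "fingers": 255}, {"linear": [0, 0, -3], "twist": [0, 0, 0], "fingers": 255}, {"linear": [0, 0, -3], "twist": [0, 0, 0], "fingers": 255}, {"linear": [0, 0, -3], "twist": [0, 0, 0], "fingers": 255}, {"linear": [0, 0, -3], "twist": [0, 0, 0], "fingers": 255}, {"linear": [0, 0, -2], "twist": [0, 0, 0], "fingers": 255}, {"linear": [0, 0, -1], "twist": [0, 0, 0], "fingers": 255}])

```text
clock: 4.87
eef_pos: [0.4319, 0.2984, 0.2027]
tool_rot: [3.139, 0.003, 3.016]
contact_force: [0.8, -0.6, -0.7]
width: 0.015
grasp_force: 59.1
```

Call:
jog_arm(targets=[{"linear": [-1.3, -2.47, 0], "twist": [0, 0, 0], "fingers": 255}, {"linear": [-1.3, -2.47, 0], "twist": [0, 0, 0], "fingers": 255}, {"linear": [-1.3, -2.47, 0], "twist": [0, 0, 0], "fingers": 255}, {"linear": [-1.3, -2.47, 0], "twist": [0, 0, 0], "fingers": 255}, {"linear": [-1.3, -2.47, 0], "twist": [0, 0, 0], "fingers": 255}, {"linear": [-1.3, -2.47, 0], "twist": [0, 0, 0], "fingers": 255}, {"linear": [-1.3, -2.47, 0], "twist": [0, 0, 0], "fingers": 255}, {"linear": [-1.3, -2.47, 0], "twist": [0, 0, 0], "fingers": 255}, {"linear": [-1.3, -2.47, 0], "twist": [0, 0, 0], "fingers": 255}, {"linear": [-1.3, -2.47, 0], "twist": [0, 0, 0], "fingers": 255}, {"linear": [-1.3, -2.47, 0], "twist": [0, 0, 0], "fingers": 255}, {"linear": [-1.3, -2.47, 0], "twist": [0, 0, 0], "fingers": 255}])

```text
clock: 5.87
eef_pos: [0.5484, -0.0172, 0.1984]
tool_rot: [-3.141, -0.002, 3.016]
contact_force: [0.8, 0.7, -2.6]
width: 0.0154
grasp_force: 59.1
```

Call:
jog_arm(targets=[{"linear": [0, 0, 0], "twist": [0, 0, -6], "fingers": 255}, {"linear": [0, 0, 0], "twist": [0, 0, -6], "fingers": 255}, {"linear": [0, 0, 0], "twist": [0, 0, -6], "fingers": 255}, {"linear": [0, 0, 0], "twist": [0, 0, -5.4], "fingers": 255}, {"linear": [0, 0, 0], "twist": [0, 0, 0], "fingers": 255}, {"linear": [0, 0, 0], "twist": [0, 0, 0], "fingers": 255}])

```text
clock: 6.37
eef_pos: [0.5483, -0.0159, 0.1986]
tool_rot: [3.141, -0.001, -2.862]
contact_force: [0.8, 0.5, -1.5]
width: 0.0154
grasp_force: 59.0
```

```bash
cat > m2.py <<'E'
from h import *
import sys
n=sys.argv[1]
s=arm.observe()
print(s["clock"],s["q"],s["eef_pos"],s["tool_rot"],s["contact_force"],s["width"])
T=s["eef_pos"]
for c in ("wrist","side","scene"):
    im=vision.get_image(c);save(im,n+c);np.savez(n+c+".npz",**im)
    W=world(im);z=W[...,2];zl=T[2]-.0197+.012
    m=(np.hypot(W[...,0]-T[0],W[...,1]-T[1])<.11)&(abs(z-zl)<.008)
    m=cv2.morphologyEx(m.astype(np.uint8),cv2.MORPH_OPEN,np.ones((3,3)))>0
    if m.sum()<50: print(c,"none");continue
    A=np.c_[W[m][:,:2],np.ones(m.sum())];co=np.linalg.lstsq(A,W[m][:,2],rcond=None)[0]
    print(c,m.sum(),cv2.minAreaRect((W[m][:,:2]*1000).astype(np.float32)),zl,np.median(z[m]),"tilt",co[:2])
E
python3 m2.py a
python3 -c "
import cv2,numpy as np
cv2.imwrite('pics/a.png',cv2.resize(np.hstack([cv2.imread('pics/awrist.png'),cv2.imread('pics/aside.png')]),(800,300)))"
```

```text
6.3667 [-0.02270902  0.15236662 -0.03249131  1.7564075   0.00514964  1.23439056
  1.79392067] [ 0.54832065 -0.01592241  0.19859367] [ 3.14119289e+00 -1.43570594e-03 -2.86193667e+00] [ 0.81251535  0.51561394 -1.54348309] 0.015352075366687168
wrist 28270 ((539.7965087890625, -18.932735443115234), (143.51719665527344, 90.70063018798828), 16.1583194732666) 0.1908936699599712 0.19043441596546745 tilt [ 0.00087133 -0.00011334]
side 2231 ((548.127197265625, -17.16657257080078), (162.6374969482422, 94.81243896484375), 15.255414962768555) 0.1908936699599712 0.19075809510809594 tilt [-0.00138769  0.01485219]
scene 1486 ((549.539306640625, -15.140335083007812), (160.57923889160156, 100.82282257080078), 16.06259536743164) 0.1908936699599712 0.19142084878540555 tilt [ 0.00616789 -0.02192917]
```

View pics/a.png

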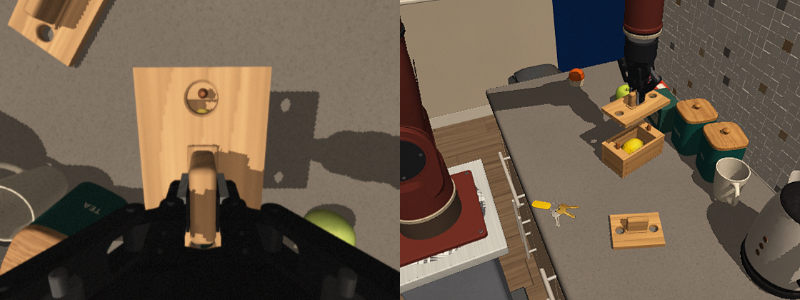

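The wrist picture shows the lid level in the grip, with a box pin visible through its hole at (203,95). The lid axis is at 16.16°, the same as the box, and the centres agree within 0.5 mm. I'll descend to just above the pins.

Call:
jog_arm(targets=[{"linear": [0, 0, 1.5], "twist": [0, 0, 0], "fingers": 255}, {"linear": [0, 0, 2], "twist": [0, 0, 0], "fingers": 255}, {"linear": [0, 0, 2], "twist": [0, 0, 0], "fingers": 255}, {"linear": [0, 0, 1.5], "twist": [0, 0, 0], "fingers": 255}, {"linear": [0, 0, 1.1], "twist": [0, 0, 0], "fingers": 255}, {"linear": [0, 0, 0], "twist": [0, 0, 0], "fingers": 255}, {"linear": [0, 0, 0], "twist": [0, 0, 0], "fingers": 255}])

```text
clock: 7.1
eef_pos: [0.5487, -0.0158, 0.1183]
tool_rot: [3.141, -0.001, -2.86]
contact_force: [0.4, -0.2, -1.8]
width: 0.0149
grasp_force: 59.1
```

```bash
python3 m2.py b; python3 - <<'E'
from h import *
im=dict(np.load("bwrist.npz"));W=world(im);z=W[...,2]
w=np.hypot(W[...,0]-.4903,W[...,1]+.0336)<.014
m=w&(z>.07)&(z<.098);print("pin",m.sum(),np.nanmean(W[m],0) if m.any() else None)
E
python3 -c "
import cv2
cv2.imwrite('pics/b.png',cv2.resize(cv2.imread('pics/bwrist.png')[60:260,160:420],None,fx=2,fy=2))"
```

```text
7.1 [-0.02186683  0.22209284 -0.0343599   1.84790065  0.00858684  1.07253073
  1.79338103] [ 0.54870984 -0.0158216   0.11827204] [ 3.14139157e+00 -7.63580916e-04 -2.85951471e+00] [ 0.40869402 -0.15440593 -1.75352058] 0.01488280671453536
wrist 28209 ((540.303955078125, -18.862648010253906), (143.67132568359375, 90.6484146118164), 16.25054931640625) 0.11057203970590548 0.11010113273655048 tilt [ 0.00138685 -0.00022001]
side 2062 ((549.0196533203125, -15.966384887695312), (163.09375, 93.67829132080078), 16.28982925415039) 0.11057203970590548 0.11092957384442198 tilt [-0.00044564  0.01433226]
scene 1467 ((550.4652099609375, -14.510246276855469), (160.3447723388672, 97.05609893798828), 16.820024490356445) 0.11057203970590548 0.11186943112348335 tilt [ 0.00779371 -0.02263588]
pin 1142 [ 0.48959751 -0.03383855  0.07659545]
```

View pics/b.png

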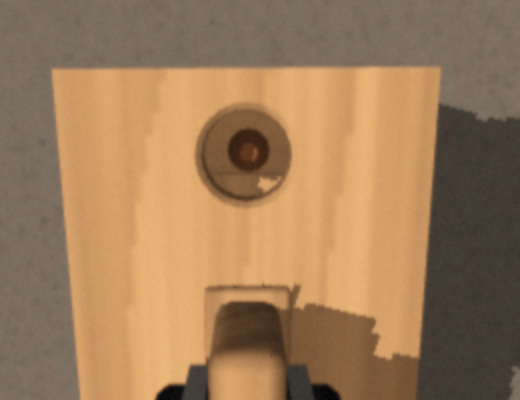

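The pin at (248,150) sits centred in the hole, and the underside is about 7 mm above the pin tops. I'll lower it to the rim slowly.

Call:
jog_arm(targets=[{"linear": [0, 0, 0.5], "twist": [0, 0, 0], "fingers": 255}, {"linear": [0, 0, 0.5], "twist": [0, 0, 0], "fingers": 255}, {"linear": [0, 0, 0.5], "twist": [0, 0, 0], "fingers": 255}, {"linear": [0, 0, 0.4], "twist": [0, 0, 0], "fingers": 255}, {"linear": [0, 0, 0.3], "twist": [0, 0, 0], "fingers": 255}, {"linear": [0, 0, 0.2], "twist": [0, 0, 0], "fingers": 255}, {"linear": [0, 0, 0.1], "twist": [0, 0, 0], "fingers": 255}, {"linear": [0, 0, 0], "twist": [0, 0, 0], "fingers": 255}, {"linear": [0, 0, 0], "twist": [0, 0, 0], "fingers": 255}])

```text
clock: 8.0
eef_pos: [0.5489, -0.0159, 0.0934]
tool_rot: [-3.142, 0.0, -2.859]
contact_force: [-0.3, 0.3, -1.3]
width: 0.0151
grasp_force: 59.1
```

Call:
jog_arm(targets=[{"linear": [0, 0, 0.1], "twist": [0, 0, 0], "fingers": 255}, {"linear": [0, 0, 0.05], "twist": [0, 0, 0], "fingers": 255}, {"linear": [0, 0, 0], "twist": [0, 0, 0], "fingers": 255}, {"linear": [0, 0, 0], "twist": [0, 0, 0], "fingers": 255}])

```text
clock: 8.33
eef_pos: [0.5489, -0.0158, 0.0919]
tool_rot: [3.142, 0.0, -2.859]
contact_force: [-0.6, 0.5, -2.2]
width: 0.0153
grasp_force: 59.1
```

Call:
jog_arm(targets=[{"linear": [0, 0, 0.03], "twist": [0, 0, 0], "fingers": 255}, {"linear": [0, 0, 0], "twist": [0, 0, 0], "fingers": 180}, {"linear": [0, 0, 0], "twist": [0, 0, 0], "fingers": 100}, {"linear": [0, 0, 0], "twist": [0, 0, 0], "fingers": 0}, {"linear": [0, 0, 0], "twist": [0, 0, 0], "fingers": 0}, {"linear": [0, 0, 0], "twist": [0, 0, 0], "fingers": 0}, {"linear": [0, 0, 0], "twist": [0, 0, 0], "fingers": 0}, {"linear": [0, 0, 0], "twist": [0, 0, 0], "fingers": 0}, {"linear": [0, 0, 0], "twist": [0, 0, 0], "fingers": 0}, {"linear": [0, 0, 0], "twist": [0, 0, 0], "fingers": 0}, {"linear": [0, 0, 0], "twist": [0, 0, 0], "fingers": 0}])

```text
clock: 9.25
eef_pos: [0.5489, -0.0158, 0.0915]
tool_rot: [3.142, -0.0, -2.859]
contact_force: [0.6, 1.0, 0.2]
width: 0.0854
grasp_force: 0.0
```

Call:
jog_arm(targets=[{"linear": [0, 0, -1], "twist": [0, 0, 0], "fingers": 0}, {"linear": [0, 0, -2], "twist": [0, 0, 0], "fingers": 0}, {"linear": [0, 0, -3], "twist": [0, 0, 0], "fingers": 0}, {"linear": [0, 0, -3], "twist": [0, 0, 0], "fingers": 0}, {"linear": [0, 0, -3], "twist": [0, 0, 0], "fingers": 0}, {"linear": [0, 0, -1.5], "twist": [0, 0, 0], "fingers": 0}, {"linear": [0, 0, 0], "twist": [0, 0, 0], "fingers": 0}, {"linear": [0, 0, 0], "twist": [0, 0, 0], "fingers": 0}])

```text
clock: 9.92
eef_pos: [0.5493, -0.0158, 0.2279]
tool_rot: [-3.141, 0.002, -2.859]
contact_force: [-0.3, -0.4, -0.3]
width: 0.0851
grasp_force: 0.0
```

```bash
python3 - <<'E'
from h import *
for c in ("wrist","side"):
    im=vision.get_image(c);save(im,"c"+c);W=world(im);z=W[...,2]
    m=(np.hypot(W[...,0]-.549,W[...,1]+.016)<.1)&(abs(z-.084)<.006)
    m=cv2.morphologyEx(m.astype(np.uint8),cv2.MORPH_OPEN,np.ones((3,3)))>0
    A=np.c_[W[m][:,:2],np.ones(m.sum())]
    print(c,m.sum(),cv2.minAreaRect((W[m][:,:2]*1000).astype(np.float32)),np.median(z[m]),"tilt",np.linalg.lstsq(A,W[m][:,2],rcond=None)[0][:2])
s=arm.observe();print(s["clock"],s["eef_pos"],s["contact_force"],s["width"])
cv2.imwrite('pics/c.png',cv2.resize(np.hstack([cv2.imread('pics/cwrist.png'),cv2.imread('pics/cside.png')]),(800,300)))
E
```

```text
wrist 13526 ((548.8572998046875, -16.47637939453125), (160.47079467773438, 90.24628448486328), 16.517005920410156) 0.08359683561518746 tilt [-1.02873476e-05 -4.07457403e-04]
side 2105 ((548.3441772460938, -15.927139282226562), (164.22714233398438, 93.30726623535156), 15.991711616516113) 0.08380019561977325 tilt [-0.00107398  0.00761677]
10.0167 [ 0.54830449 -0.01587908  0.22577699] [ 0.51547154 -0.42175435 -0.442612  ] 0.08533641560340134
```

View pics/c.png

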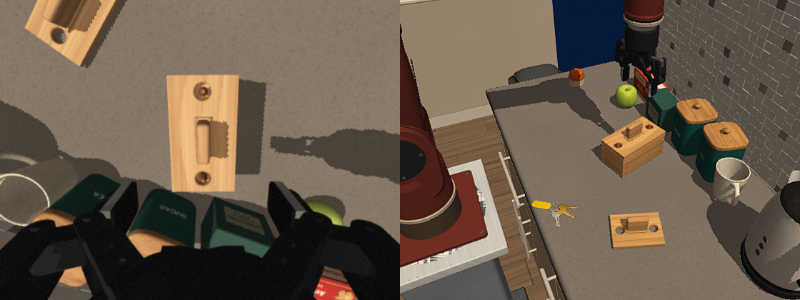

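The lid is seated flat, with its top at 83.6 mm (84 mm expected) and no measurable tilt. Both pins show in the holes at (203,92) and (203,178), and the gripper is clear. The short lid at (637,230) in the side view has not moved.

```bash
python3 -c "
from rig import job
print(job.finish_job())"
```

```text
the job is handed in; nothing more can be done
None
```

The long lid lies flat on the box with both pins through its holes and the gripper let go and clear; the short lid was left alone, and I handed the job in at about 10 s on the robot's clock.

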